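# Line up the bushes for the arbor press

## Task

Get the four bronze bushes ready for pressing: stand them on the white circles of the blue row board, one to a circle and well centred, in order of size, the smallest on the circle nearest the green arbor press and each next one larger. Each must stand upright on its flange and be set down, not dropped, and the pressure gauge must stay where it lies.

Things in the scene. Friction and masses are not known exactly. Their poses are not given: they have to be found in the camera images.
- bush_xs: the smallest of four golden bronze flanged bushes: body 22 mm across, bore 14 mm, bottom flange 32 mm across and 5 mm thick, 30 mm tall, up to 0.1 kg. Stands on its flange on a 4 mm black mat; finger room (25 mm) on its robot side and far side, small steel parts close on its left and right. Origin: centre of the underside; z up along the bore.
- bush_s: the second smallest of four golden bronze flanged bushes: body 32 mm across, bore 22 mm, bottom flange 44 mm across and 5 mm thick, 36 mm tall, up to 0.2 kg. Stands on its flange on a 4 mm black mat; finger room (25 mm) on its robot side and far side, small steel parts close on its left and right. Origin: centre of the underside; z up along the bore.
- bush_m: the second largest of four golden bronze flanged bushes: body 42 mm across, bore 30 mm, bottom flange 54 mm across and 5 mm thick, 42 mm tall, up to 0.35 kg. Stands on its flange on a 4 mm black mat; finger room (25 mm) on its robot side and far side, small steel parts close on its left and right. Origin: centre of the underside; z up along the bore.
- bush_l: the largest of four golden bronze flanged bushes: body 54 mm across, bore 40 mm, bottom flange 66 mm across and 5 mm thick, 48 mm tall, up to 0.6 kg. Stands on its flange on a 4 mm black mat; finger room (25 mm) on its robot side and far side, small steel parts close on its left and right. Origin: centre of the underside; z up along the bore.
- spot1: painted white circle, 76 mm across, flat on top of the blue row board (100 x 350 mm, 12 mm thick, fixed); the first of four in a straight row at 85 mm pitch, counted from the board's left end (+y). Origin: centre of the circle, on the board's top face, 12 mm above the table; y runs along the row towards spot1, z up.
- spot2: painted white circle, 76 mm across, flat on top of the blue row board (100 x 350 mm, 12 mm thick, fixed); the second of four in a straight row at 85 mm pitch, counted from the board's left end (+y). Origin: centre of the circle, on the board's top face, 12 mm above the table; y runs along the row towards spot1, z up.
- spot3: painted white circle, 76 mm across, flat on top of the blue row board (100 x 350 mm, 12 mm thick, fixed); the third of four in a straight row at 85 mm pitch, counted from the board's left end (+y). Origin: centre of the circle, on the board's top face, 12 mm above the table; y runs along the row towards spot1, z up.
- spot4: painted white circle, 76 mm across, flat on top of the blue row board (100 x 350 mm, 12 mm thick, fixed); the fourth of four in a straight row at 85 mm pitch, counted from the board's left end (+y). Origin: centre of the circle, on the board's top face, 12 mm above the table; y runs along the row towards spot1, z up.
- press: green hand-lever arbor press, 400 mm tall, base 260 x 132 mm, with a dark stepped iron housing on its anvil; fixed on the table to the left or to the right of the row (the red bench vice is then on the other side). Origin: centre of the base's underside, z up.
- gauge: round pressure gauge lying on its back, white dial up, 68 mm across and 30 mm high, brass stem out of one side to 65 mm from the centre; loose, on the table about 35 mm (edge to edge) off the right-hand (-y) end of the row board. Origin: centre of its underside, z up.
Not all that is in view belongs to the job. Leave any purple, red or turquoise look-alike of the bush_s alone.

How it is judged:
At the end, for the whole second after the job is handed in: The bushes stand one on each circle in order of size, smallest on the circle nearest the press (spot1 if it is on the left, else spot4): each within 12 mm of the circle's centre, height within 4 mm of the board's top, upright within 0.1 rad, released and at rest (((world y of press above 0 m and (horizontal distance between bush_xs and spot1 below 0.012 m and z of bush_xs in the frame of spot1 between -0.004 and 0.004 m) and (horizontal distance between bush_s and spot2 below 0.012 m and z of bush_s in the frame of spot2 between -0.004 and 0.004 m) and (horizontal distance between bush_m and spot3 below 0.012 m and z of bush_m in the frame of spot3 between -0.004 and 0.004 m) and (horizontal distance between bush_l and spot4 below 0.012 m and z of bush_l in the frame of spot4 between -0.004 and 0.004 m)) or (world y of press below 0 m and (horizontal distance between bush_xs and spot4 below 0.012 m and z of bush_xs in the frame of spot4 between -0.004 and 0.004 m) and (horizontal distance between bush_s and spot3 below 0.012 m and z of bush_s in the frame of spot3 between -0.004 and 0.004 m) and (horizontal distance between bush_m and spot2 below 0.012 m and z of bush_m in the frame of spot2 between -0.004 and 0.004 m) and (horizontal distance between bush_l and spot1 below 0.012 m and z of bush_l in the frame of spot1 between -0.004 and 0.004 m))) and angle between each of bush_xs, bush_s, bush_m, bush_l's own z axis and vertical below 0.1 rad and linear speed of each of bush_xs, bush_s, bush_m, bush_l below 0.01 m/s and contact force between the fingers and bush_xs below 0.1 N and contact force between the fingers and bush_s below 0.1 N and contact force between the fingers and bush_m below 0.1 N and contact force between the fingers and bush_l below 0.1 N); the robot touches nothing.
It fails at once if the smallest bush is let go in the air and dropped instead of being set down (no finger touches it while its underside is more than 45 mm above the table) (height (world z) of bush_xs above 0.045 m and contact force between the fingers and bush_xs below 0.05 N).
It fails at once if the second smallest bush is let go in the air and dropped instead of being set down (no finger touches it while its underside is more than 45 mm above the table) (height (world z) of bush_s above 0.045 m and contact force between the fingers and bush_s below 0.05 N).
It fails at once if the second largest bush is let go in the air and dropped instead of being set down (no finger touches it while its underside is more than 45 mm above the table) (height (world z) of bush_m above 0.045 m and contact force between the fingers and bush_m below 0.05 N).
It fails at once if the largest bush is let go in the air and dropped instead of being set down (no finger touches it while its underside is more than 45 mm above the table) (height (world z) of bush_l above 0.045 m and contact force between the fingers and bush_l below 0.05 N).
It fails at once if the pressure gauge is pushed more than 20 mm from where it lay (distance of gauge from where it was at the start of the episode above 0.02 m).
It also fails if it takes over 88 s, if anything falls off the work surface, if the arm or the gripper's body presses on something with over 40 N, if the wrist force passes 120 N, or if a joint passes its speed limit or range.

## Robot

A 7-joint arm with a two-finger parallel gripper is mounted at the origin on the work surface. World frame = base frame: x ahead of the robot, y to its left, z up, the work surface at z = 0. Lengths are in m, angles in rad, forces in N, time in s.
With the tool pointing down it reaches from about 0.4 to 0.85 m from the base axis. Payload 10.4 kg.
Tool frame: the origin (TCP) lies on the mounting face of the last link; the fingertips stand 173 mm ahead of it and the grasp point (between the pads) lies 155 mm ahead of it (manip.tip_extent is the distance from the TCP to the fingertips, in m); z points along the fingers, y is the line along which they close (so a half turn about z gives the same grasp; the last joint's range is limited). The gripper opens to 85 mm and grips with 20 to 120 N. Pads are 22 mm wide; open, the fingers measure 114 mm over their backs; the gripper's body (76 mm by 85 mm) begins 54 mm behind the grasp point. The pads swing forward as they close: fully open they stand 13 mm farther back than shut.
Start: joints at [-1.37, 0.332, -0.065, 1.46, 0.022, 1.35, -0.088], TCP at [0.139, 0.609, 0.405] pointing down, gripper open.
Joint ranges: [-2.6, 2.6], [-0.5, 2.12], [-1.47, 1.34], [0.16, 2.42], [-1.27, 4.41], [0.06, 2.06], [-2.6, 2.6]. Speed limits (rad/s): [2.22, 2.22, 2.79, 2.79, 3.14, 3.14, 3.14].

## Interface

Orientations are given as a unit quaternion [x, y, z, w].
In Python, from workcell import manip gives the robot as it stands.
- The arm moves only by the tool move_arm, never from a script. Its argument "plan" is one flat list of numbers, 7 for each row, row after row: the turn, a rotation vector about the tool's x, y, z in rad, then the shift along the tool's x, y, z in m, then the finger opening in m, from 0 to 0.0854. In form: [ax, ay, az, dx, dy, dz, gripper, ax, ay, az, dx, dy, dz, gripper, ...]. A call has 1 to 12 rows; each row is the pose to reach, as a shift and turn from the pose commanded when the call began, along the tool's axes at that moment; what a row does not reach only later rows make up. A row lasts 1/8 s, in which the tool goes at most 62.5 mm and 10.7 degrees, less where a joint would pass 70% of its speed; a pose out of reach is approached as far as the arm can. A call with a gripper value outside its range is refused whole. The fingers move at their own pace and stop on an object; "squeeze" is the grip in N (left out, the last holds). Time passes only in rows, so rows that repeat a pose let the fingers close. It gives the time, the measured TCP pose, the force, the opening and the grip force at its end, in the units of the state.
- manip.get_obs(): the state, without advancing time (a new reading comes with each control period).
- manip.camera(name): name is "scene" or "side" or "wrist"; returns a dict with "color" (420x560x3 uint8, red, green, blue), "fx", "fy", "cx", "cy" (pixels), "dist" ([k1, k2, p1, p2, k3] as OpenCV has them; the pictures are not rectified), "cam_to_world" (4x4, takes a point from camera to world coordinates); the wrist camera has in their place "mount" (4x4, takes a point from camera to tool coordinates, whose origin is the TCP and whose axes are the flange's). Camera axes: x right, y down, z forward; pixel columns grow to the right and rows downward; lengths in m; the calibration is good to about 2 mm. A picture is of the moment at which its call begins: read the wrist's pose just before it. There is no depth.
- manip.hand_in(): hands the job in; it is judged then, once.
Trained networks look in a picture, given as the dict that the camera call returned (one of the last four; its "shot" number tells which), for a name from the list of things; names that differ only in an ending like _2 or _b are one class to them, and where a whole thing is asked for, a point or a joint stands for the part that bears it (a point fixed in the world has none). Each returns a list of dicts, best first, with "conf" (0 to 1); they miss things now and then, are a little off and sometimes report something else, mostly with a low value. They report only what shows in the picture. A call takes as long as a camera call. They do not tell look-alikes from the thing itself.
- manip.look_for(picture, label): "position" ([x, y, z] in m, in the coordinates of the camera as it stood for that picture, good to about 4 mm: the middle of the surface that is visible of it).
- manip.silhouettes(picture, label): "pixels" (420x560 bool, what is visible of it).
- manip.tip_of(picture, label): "position" ([x, y, z] in m, in the coordinates of the camera as it stood for that picture, good to about 4 mm: a listed point, or the origin of a listed thing).
The state is a dict: "clock": time; "joint_pos": joint angles; "joint_velocities": joint speeds; "tau": joint torques, N m; "position": TCP position; "ee_rot": TCP orientation; "ft_force": force on the tool from outside, world axes, zero at the start; "torque": the same for the moment, N m; "grip_width": opening from 0.0 (shut) to 1.0 (fully open); "grasp_force": force on a finger pad.
Only numpy, scipy, OpenCV 4.12 (cv2) and the standard library are available. Lean on these libraries where they do the work, as an engineer would, in place of code of your own. Each camera call takes 0.05 s, during which the arm holds its last target. There are 200 camera calls.

## Working session

There is one attempt and no reset: what is moved stays moved. The work goes in short steps, Python scripts to look and compute and a tool call to move; the robot and the scene stay as the last step left them, time stands still between calls to the robot, and variables do not carry over. Pictures are saved under pics/ and viewed, at most 14 in all, crops included, and the job is handed in when it is done.

Besides the shell and the picture viewer there is one more tool, called after "Request:" as name(argument=value, ...) on one line, values as JSON. move_arm: Moves the arm, as the interface text tells. Its arguments: {"type":"object","properties":{"plan":{"type":"array","items":{"type":"number"}},"squeeze":{"type":"number"}},"required":["plan"]}

```bash
mkdir -p pics; ls; cat > h.py <<'E'
import numpy as np, cv2
from scipy.spatial.transform import Rotation as R
from workcell import manip
def toolT(o=None):
    o=o or manip.get_obs(); T=np.eye(4); T[:3,:3]=R.from_quat(o["ee_rot"]).as_matrix(); T[:3,3]=o["position"]; return T
def shot(name):
    T=toolT(); p=manip.camera(name)
    p["T"]=p["cam_to_world"] if "cam_to_world" in p else T@np.array(p["mount"])
    p["T"]=np.array(p["T"]); return p
def K(p): return np.array([[p["fx"],0,p["cx"]],[0,p["fy"],p["cy"]],[0,0,1.]])
def ray(p,uv,z):
    "pixel -> world at height z"
    q=cv2.undistortPoints(np.array(uv,float).reshape(-1,1,2),K(p),np.array(p["dist"],float)).reshape(-1,2)
    d=np.c_[q,np.ones(len(q))]@p["T"][:3,:3].T; o=p["T"][:3,3]
    return o+d*((z-o[2])/d[:,2])[:,None]
def proj(p,X):
    Ti=np.linalg.inv(p["T"]); return cv2.projectPoints(np.array(X,float).reshape(-1,1,3),cv2.Rodrigues(Ti[:3,:3])[0],Ti[:3,3],K(p),np.array(p["dist"],float))[0].reshape(-1,2)
def w(p,x): return p["T"][:3,:3]@np.array(x)+p["T"][:3,3]
def save(p,f,crop=None,s=1):
    a=p["color"][:,:,::-1]
    if crop: a=a[crop[1]:crop[3],crop[0]:crop[2]]
    cv2.imwrite("pics/"+f,cv2.resize(a,None,fx=s,fy=s,interpolation=cv2.INTER_CUBIC))
E
python3 - <<'E'
from h import *
print(manip.get_obs())
for c in ["scene","side"]:
    p=shot(c); save(p,c+"0.png"); print(c,p["T"].round(3).tolist(),p["fx"])
    for n in ["bush_xs","bush_s","bush_m","bush_l","spot1","spot2","spot3","spot4","press","gauge"]:
        for d in manip.tip_of(p,n)[:5]:
            x=w(p,d["position"]); print(n,round(d["conf"],2),x.round(3),proj(p,x).round()[0])
E
```

```text
pics
{'clock': 0.0, 'joint_pos': array([-1.36957523,  0.33289419, -0.06471093,  1.46094165,  0.02159571,
        1.34988054, -0.08847897]), 'joint_velocities': array([-0.00084452, -0.00031332, -0.000879  , -0.00012295,  0.00032947,
       -0.00107568,  0.00069255]), 'tau': array([-8.28663651e-04, -6.25439215e+01,  4.88731626e-02, -3.91605163e+01,
        1.62505126e-02,  9.75122850e-03, -1.96426674e-05]), 'position': array([0.13868316, 0.60929326, 0.40390168]), 'ee_rot': array([ 1.11651528e-01,  9.93747164e-01, -7.12336841e-04, -5.11920686e-05]), 'ft_force': array([-0.55217901, -1.46322432,  0.01534588]), 'torque': array([-0.01772744, -0.04335195,  0.00866495]), 'grasp_force': 0.0, 'grip_width': 0.9975196568615042}
scene [[-0.383, 0.689, -0.615, 1.201], [0.924, 0.28, -0.261, 0.257], [-0.008, -0.668, -0.744, 0.817], [0.0, 0.0, 0.0, 1.0]] 390.8280817928415
bush_xs 0.7 [ 0.613 -0.112  0.006] [236. 222.]
bush_s 0.84 [0.648 0.019 0.003] [276. 247.]
bush_s 0.75 [ 0.611 -0.221  0.008] [202. 210.]
bush_s 0.74 [ 0.689  0.248 -0.002] [358. 290.]
bush_s 0.71 [ 0.505  0.251 -0.002] [376. 235.]
b
[... 2318 characters left out ...]
.449 -0.057  0.013] [325. 229.]
spot1 0.89 [0.453 0.024 0.016] [312. 250.]
spot2 0.98 [0.46  0.114 0.015] [296. 275.]
spot2 0.95 [ 0.444 -0.139  0.014] [338. 209.]
spot2 0.93 [ 0.449 -0.057  0.013] [325. 229.]
spot2 0.89 [0.453 0.024 0.016] [312. 250.]
spot3 0.98 [0.46  0.114 0.015] [296. 275.]
spot3 0.95 [ 0.444 -0.139  0.014] [338. 209.]
spot3 0.93 [ 0.449 -0.057  0.013] [325. 229.]
spot3 0.89 [0.453 0.024 0.016] [312. 250.]
spot4 0.98 [0.46  0.114 0.015] [296. 275.]
spot4 0.95 [ 0.444 -0.139  0.014] [338. 209.]
spot4 0.93 [ 0.449 -0.057  0.013] [325. 229.]
spot4 0.89 [0.453 0.024 0.016] [312. 250.]
press 0.88 [ 0.572  0.536 -0.001] [166. 410.]
gauge 0.74 [ 0.439 -0.271  0.001] [354. 183.]
```

View pics/scene0.png

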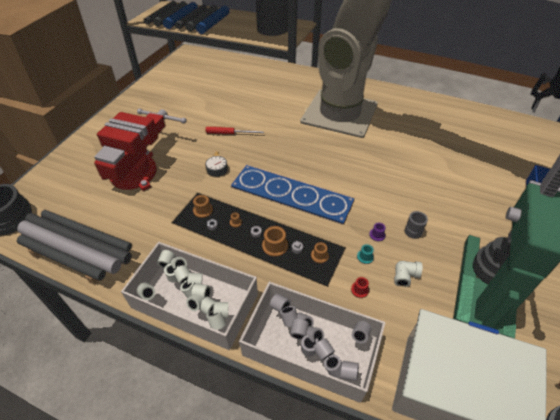

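View pics/side0.png

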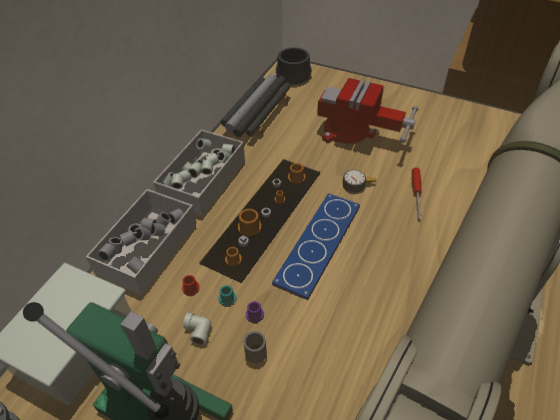

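The press is on the left (+y), at about (490,290) in the scene view, so xs goes to spot1, s to spot2, m to spot3 and l to spot4. The golden bushes stand on the mat at scene pixels (202,205), (235,219), (275,240) and (320,252). The purple (379,232), turquoise (367,255) and red (361,288) look-alikes are off the mat. I'll move over the mat to look closer.

Request:
move_arm(plan=[0,0,1.35,-0.525,-0.505,0,0.0854,0,0,1.35,-0.525,-0.505,0,0.0854,0,0,1.35,-0.525,-0.505,0,0.0854,0,0,1.35,-0.525,-0.505,0,0.0854,0,0,1.35,-0.525,-0.505,0,0.0854,0,0,1.35,-0.525,-0.505,0,0.0854,0,0,1.35,-0.525,-0.505,0,0.0854,0,0,1.35,-0.525,-0.505,0,0.0854,0,0,1.35,-0.525,-0.505,0,0.0854,0,0,1.35,-0.525,-0.505,0,0.0854,0,0,1.35,-0.525,-0.505,0,0.0854,0,0,1.35,-0.525,-0.505,0,0.0854], squeeze=40)

```text
clock: 2.6
position: [0.5394, -0.0024, 0.4051]
ee_rot: [0.709, 0.705, 0.0, 0.001]
ft_force: [0.7, 1.2, 0.7]
grip_width: 0.999
grasp_force: 0.0
```

```bash
python3 - <<'E'
from h import *
p=shot("wrist"); save(p,"w1.png",s=1.4); print(p["T"].round(3).tolist(),p["fx"],np.array(p["mount"]).round(3).tolist())
for n in ["bush_xs","bush_s","spot1"]:
    for d in manip.tip_of(p,n)[:6]:
        x=w(p,d["position"]); print(n,round(d["conf"],2),x.round(3),proj(p,x).round()[0])
E
```

```text
[[1.0, -0.006, -0.001, 0.539], [-0.006, -0.959, -0.282, 0.068], [0.001, 0.282, -0.959, 0.375], [0.0, 0.0, 0.0, 1.0]] 366.6006000908455 [[-0.001, -0.959, -0.282, 0.071], [1.0, -0.001, -0.0, -0.001], [0.0, -0.282, 0.959, 0.03], [0.0, 0.0, 0.0, 1.0]]
bush_xs 0.6 [ 0.609 -0.117  0.008] [352. 280.]
bush_s 0.97 [ 0.608 -0.221  0.002] [346. 356.]
bush_s 0.6 [0.632 0.135 0.002] [387.  32.]
spot1 0.95 [ 0.445 -0.058  0.011] [199. 232.]
spot1 0.82 [0.457 0.11  0.011] [199.  60.]
spot1 0.78 [ 0.452 -0.142  0.01 ] [212. 301.]
spot1 0.66 [0.452 0.023 0.012] [200. 154.]
spot1 0.59 [0.631 0.132 0.004] [385.  35.]
```

View pics/w1.png

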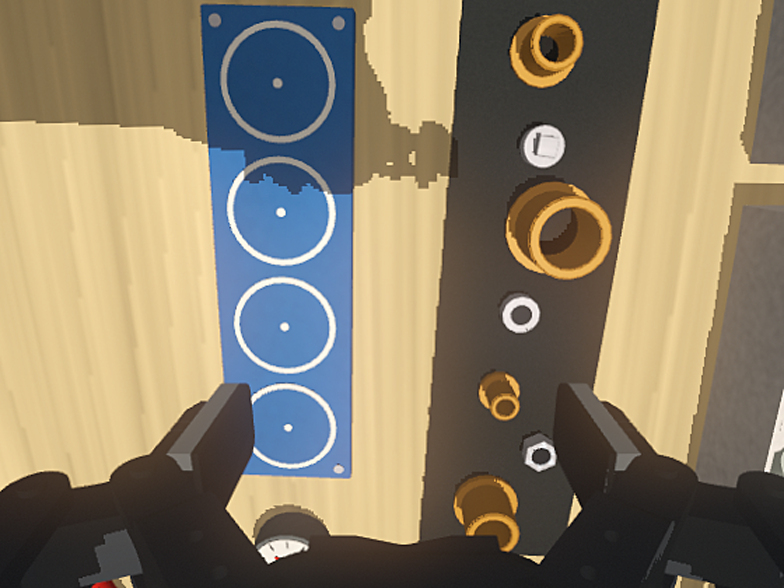

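The wrist view (1.4x) shows the four golden bushes at (556,42), (570,235), (504,406) and (492,531). From rim width and depth, the top one is about 31 mm (s) and the bottom one about 40 mm (m). The spot centre dots are at (277,83), (281,212), (284,327) and (288,428).

```bash
python3 - <<'E'
from h import *
p=shot("wrist")
S=1.4
print("spots",ray(p,np.array([[277,83],[281,212],[284,327],[288,428]])/S,.012).round(4))
for n,c,z in [("s",(556,42),.040),("l",(570,235),.052),("xs",(504,406),.034),("m",(492,531),.046)]: print(n,ray(p,np.array(c)/S,z).round(4))
print("mat",ray(p,np.array([[462,0],[422,540],[658,0],[570,540]])/S,.004).round(4))
for c in ["scene","side"]:
    q=shot(c)
    for n,X in [("m",(.612,-.22,.04)),("s",(.633,.132,.04))]:
        for d in manip.silhouettes(q,"bush_s"):
            m=d["pixels"]; 
            ys,xs=np.nonzero(m); u=proj(q,X)[0]
            if np.hypot(xs.mean()-u[0],ys.mean()-u[1])<10:
                depth=np.linalg.norm(np.array(X)-q["T"][:3,3]); print(c,n,"flange width",np.ptp(xs)+1,(np.ptp(xs)+1)*depth/q["fx"],"area m2*1e4",m.sum()*(depth/q["fx"])**2*1e4)
E
```

```text
spots [[ 0.4545  0.1132  0.012 ]
 [ 0.4516  0.0281  0.012 ]
 [ 0.4477 -0.0576  0.012 ]
 [ 0.4446 -0.1432  0.012 ]]
s [[0.6298 0.1324 0.04  ]]
l [[0.6435 0.0175 0.052 ]]
xs [[ 0.6114 -0.1126  0.034 ]]
m [[ 0.6055 -0.2149  0.046 ]]
mat [[ 0.5766  0.1643  0.004 ]
 [ 0.5527 -0.2606  0.004 ]
 [ 0.7058  0.1656  0.004 ]
 [ 0.6843 -0.2625  0.004 ]]
scene s flange width 17 0.04220166263511039 area m2*1e4 14.975024913070737
side m flange width 15 0.044840273156897356 area m2*1e4 21.268209912660904
side s flange width 17 0.043800632276548096 area m2*1e4 16.72874871044974
```

Sizes are confirmed: the s silhouette is clearly smaller than m's, the spot pitch measures 85 mm, and the positions agree with the networks. I'll grasp bush_s first, with the turn matched to the mat's yaw.

Request:
move_arm(plan=[0,0,0.04,0.1354,0.0898,0.08,0.0854,0,0,0.04,0.1354,0.0898,0.08,0.0854,0,0,0.04,0.1354,0.0898,0.08,0.0854,0,0,0.04,0.1354,0.0898,0.1,0.0854,0,0,0.04,0.1354,0.0898,0.12,0.0854,0,0,0.04,0.1354,0.0898,0.16,0.0854,0,0,0.04,0.1354,0.0898,0.19,0.0854,0,0,0.04,0.1354,0.0898,0.21,0.0854,0,0,0.04,0.1354,0.0898,0.219,0.0854,0,0,0.04,0.1354,0.0898,0.219,0.0854,0,0,0.04,0.1354,0.0898,0.219,0.06,0,0,0.04,0.1354,0.0898,0.219,0.045], squeeze=30)

```text
clock: 4.65
position: [0.6291, 0.1357, 0.1866]
ee_rot: [0.722, 0.692, 0.001, 0.0]
ft_force: [0.2, -0.4, -0.6]
grip_width: 0.604
grasp_force: 0.0
```

```bash
cat >> h.py <<'E'
def d(x,y,z,yaw=None):
    "tool-axis shift to world target"
    T=toolT(); print("yaw",np.degrees(np.arctan2(T[1,1],T[0,1])).round(2),"shift",(T[:3,:3].T@(np.array([x,y,z])-T[:3,3])).round(4))
E
python3 - <<'E'
from h import *
o=manip.get_obs(); print(o["position"],o["grip_width"],o["ft_force"])
p=shot("wrist"); save(p,"w2.png")
for d_ in manip.tip_of(p,"bush_s")[:3]: print(w(p,d_["position"]).round(4),d_["conf"])
E
```

```text
[0.6290654  0.135719   0.18661662] 0.6039616645147682 [ 0.16616207 -0.42580525 -0.64179624]
[ 0.5903  0.2332 -0.0016] 0.92
[0.6309 0.1303 0.003 ] 0.88
```

View pics/w2.png

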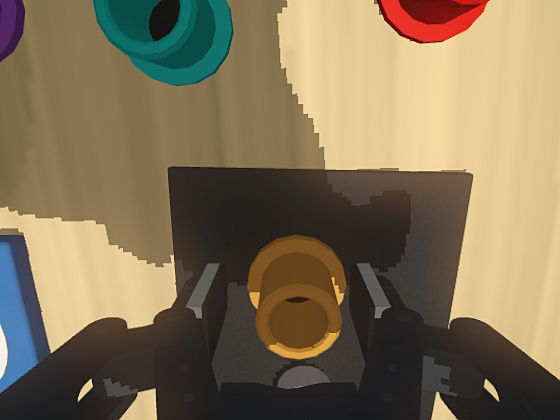

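The wrist view shows the golden bush_s between the pads (rim about (299,322)), with the look-alikes well away. I'll nudge to centre it, then close and lift.

Request:
move_arm(plan=[0,0,0,-0.0045,0,0,0.045,0,0,0,-0.0045,0,0,0.025,0,0,0,-0.0045,0,0,0.02,0,0,0,-0.0045,0,0,0.02,0,0,0,-0.0045,0,0,0.02,0,0,0,-0.0045,0,0,0.02,0,0,0,-0.0045,0,-0.01,0.02,0,0,0,-0.0045,0,-0.04,0.02,0,0,0,-0.0045,0,-0.08,0.02,0,0,0,-0.0045,0,-0.08,0.02,0,0,0,-0.0045,0,-0.08,0.02], squeeze=40)

```text
clock: 6.12
position: [0.6281, 0.1316, 0.2652]
ee_rot: [0.722, 0.692, -0.0, -0.0]
ft_force: [0.0, -0.5, -1.4]
grip_width: 0.362
grasp_force: 39.8
```

```bash
python3 - <<'E'
from h import *
p=shot("wrist"); save(p,"w3.png")
d(.4516,.0281,.26)
for d_ in manip.tip_of(p,"bush_s")[:3]: print(w(p,d_["position"]).round(4),d_["conf"])
E
```

```text
yaw -2.43 shift [-0.1108 -0.1718  0.005 ]
[0.6277 0.133  0.0799] 0.95
[0.5081 0.247  0.0022] 0.95
[0.6883 0.2538 0.0019] 0.81
```

Request:
move_arm(plan=[0,0,0,-0.1108,-0.1718,0,0.02,0,0,0,-0.1108,-0.1718,0,0.02,0,0,0,-0.1108,-0.1718,0,0.02,0,0,0,-0.1108,-0.1718,0,0.02,0,0,0,-0.1108,-0.1718,0.03,0.02,0,0,0,-0.1108,-0.1718,0.055,0.02,0,0,0,-0.1108,-0.1718,0.065,0.02,0,0,0,-0.1108,-0.1718,0.0685,0.02,0,0,0,-0.1108,-0.1718,0.07,0.02,0,0,0,-0.1108,-0.1718,0.07,0.02])

```text
clock: 7.48
position: [0.4524, 0.0279, 0.1962]
ee_rot: [0.722, 0.692, 0.0, 0.0]
ft_force: [1.2, 0.3, -1.0]
grip_width: 0.36
grasp_force: 40.2
```

```bash
python3 - <<'E'
from h import *
p=shot("wrist"); save(p,"w3.png")
d(.4516,.0281,.1946)
for d_ in manip.tip_of(p,"bush_s")[:3]: print(w(p,d_["position"]).round(4),d_["conf"])
E
```

```text
yaw -2.46 shift [ 0.0002 -0.0008  0.0016]
[0.4538 0.0312 0.0126] 0.71
```

View pics/w3.png

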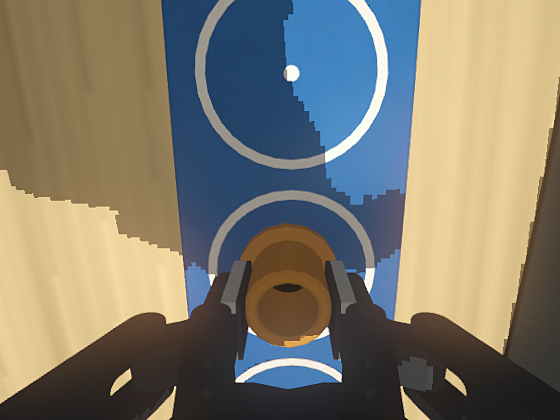

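bush_s stands centred in its circle (rim about (290,305)). I'll lower the last 1.5 mm, release, and go above bush_xs.

Request:
move_arm(plan=[0,0,0,0,0,0.0015,0.02,0,0,0,0,0,0.0015,0.02,0,0,0,0,0,0.0015,0.05,0,0,0,0,0,0.0015,0.0854,0,0,0,0,0,0.0015,0.0854,0,0,0,0,0,-0.03,0.0854,0,0,0,0,0,-0.09,0.0854,0,0,0,-0.1337,0.1647,-0.09,0.0854,0,0,0,-0.1337,0.1647,-0.09,0.0854,0,0,0,-0.1337,0.1647,-0.09,0.0854,0,0,0,-0.1337,0.1647,-0.09,0.06,0,0,0,-0.1337,0.1647,-0.09,0.06])

```text
clock: 9.07
position: [0.6115, -0.1146, 0.2851]
ee_rot: [0.723, 0.691, -0.001, 0.0]
ft_force: [-0.8, -0.1, 1.0]
grip_width: 0.706
grasp_force: 0.0
```

```bash
python3 - <<'E'
from h import *
o=manip.get_obs(); print(o["joint_velocities"].round(3))
p=shot("wrist"); save(p,"w4.png")
print(manip.get_obs()["position"].round(4))
for n in ["bush_xs","bush_s"]:
  for d_ in manip.tip_of(p,n)[:4]: x=w(p,d_["position"]);print(n,x.round(4),d_["conf"],proj(p,x).round())
d(.6114,-.1126,.1866)
E
```

```text
[-0.041 -0.041 -0.013  0.047  0.011 -0.002 -0.021]
[ 0.6109 -0.1134  0.2852]
bush_xs [ 0.6111 -0.1174  0.0053] 0.8 [[289. 213.]]
bush_s [0.6435 0.0106 0.0049] 0.69 [[332.  12.]]
bush_s [ 0.6072 -0.2194  0.0049] 0.61 [[290. 336.]]
yaw -2.43 shift [-0.0005  0.0009  0.0989]
```

View pics/w4.png

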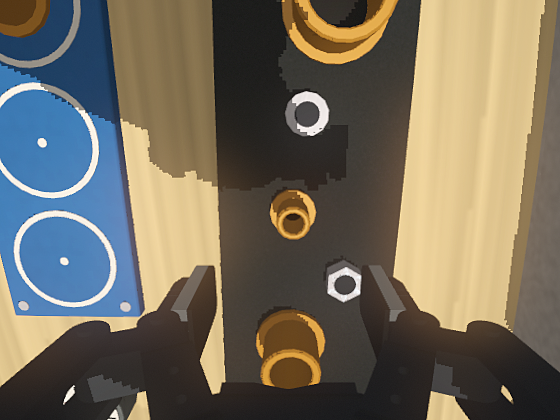

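bush_xs's rim is at (293,222) and bush_m's at (290,372). I'll convert both.

```bash
python3 - <<'E'
from h import *
p=shot("wrist")
for n,c,z in [("xs",(293,222),.034),("m",(290,372),.046),("spot3",(42,143),.012),("spot4",(64,262),.012)]: print(n,ray(p,c,z).round(4))
d(.6114,-.1126,.1866)
E
```

```text
xs [[ 0.6125 -0.1122  0.034 ]]
m [[ 0.6062 -0.2166  0.046 ]]
spot3 [[ 0.4469 -0.0567  0.012 ]]
spot4 [[ 0.4435 -0.1429  0.012 ]]
yaw -2.41 shift [-0.0007  0.0009  0.099 ]
```

Request:
move_arm(plan=[0,0,0,0,0.001,0.05,0.06,0,0,0,0,0.001,0.08,0.06,0,0,0,0,0.001,0.093,0.06,0,0,0,0,0.001,0.099,0.06,0,0,0,0,0.001,0.099,0.04,0,0,0,0,0.001,0.099,0.02,0,0,0,0,0.001,0.099,0.01,0,0,0,0,0.001,0.099,0.01,0,0,0,0,0.001,0.099,0.01,0,0,0,0,0.001,0.099,0.01], squeeze=30)

```text
clock: 10.52
position: [0.6124, -0.113, 0.1879]
ee_rot: [0.722, 0.692, 0.001, 0.001]
ft_force: [-2.7, 0.9, 6.9]
grip_width: 0.246
grasp_force: 29.3
```

```bash
python3 - <<'E'
from h import *
d(.4545,.1132,.1946)
E
```

```text
yaw -2.46 shift [ 0.2192 -0.1675 -0.0069]
```

Request:
move_arm(plan=[0,0,0,0,0,-0.01,0.01,0,0,0,0,0,-0.05,0.01,0,0,0,0,0,-0.09,0.01,0,0,0,0.2192,-0.1675,-0.09,0.01,0,0,0,0.2192,-0.1675,-0.09,0.01,0,0,0,0.2192,-0.1675,-0.09,0.01,0,0,0,0.2192,-0.1675,-0.09,0.01,0,0,0,0.2192,-0.1675,-0.09,0.01,0,0,0,0.2192,-0.1675,-0.08,0.01,0,0,0,0.2192,-0.1675,-0.04,0.01,0,0,0,0.2192,-0.1675,-0.015,0.01,0,0,0,0.2192,-0.1675,-0.015,0.01])

```text
clock: 12.02
position: [0.4538, 0.1118, 0.2004]
ee_rot: [0.723, 0.691, -0.002, 0.0]
ft_force: [-0.4, 0.1, -0.8]
grip_width: 0.241
grasp_force: 29.7
```

```bash
python3 - <<'E'
from h import *
p=shot("wrist"); save(p,"w5.png")
d(.4545,.1132,.1952)
E
```

```text
yaw -2.57 shift [0.0011 0.0001 0.0064]
```

View pics/w5.png

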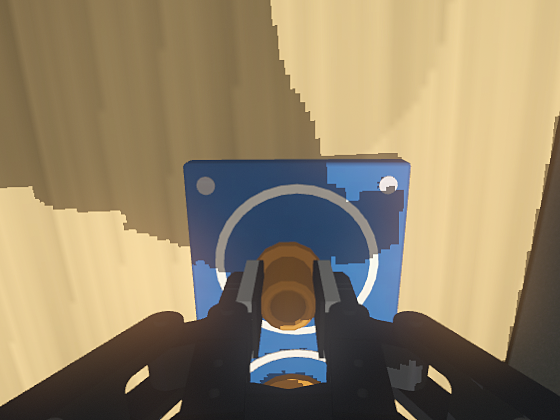

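bush_xs is over the middle of circle 1 (rim about (287,305)). I'll set it down, release, and go over bush_l.

Request:
move_arm(plan=[0,0,0,0.001,0,0.005,0.01,0,0,0,0.001,0,0.007,0.01,0,0,0,0.001,0,0.007,0.01,0,0,0,0.001,0,0.007,0.04,0,0,0,0.001,0,0.007,0.06,0,0,0,0.001,0,0.005,0.07,0,0,0,0,0,-0.04,0.0854,0,0,0,0,0,-0.1,0.0854,0,0,0,-0.0871,0.1931,-0.1,0.0854,0,0,0,-0.0871,0.1931,-0.1,0.0854,0,0,0,-0.0871,0.1931,-0.1,0.0854,0,0,0,-0.0871,0.1931,-0.1,0.0854])

```text
clock: 13.58
position: [0.6451, 0.0159, 0.3011]
ee_rot: [0.723, 0.691, -0.001, 0.001]
ft_force: [0.1, 0.4, 0.0]
grip_width: 1.001
grasp_force: 0.0
```

```bash
python3 - <<'E'
from h import *
p=shot("wrist"); p=shot("wrist"); save(p,"w6.png")
for n in ["bush_s"]:
  for d_ in manip.tip_of(p,n)[:4]: x=w(p,d_["position"]);print(n,x.round(4),d_["conf"],proj(p,x).round())
d(.6435,.0175,.1866)
E
```

```text
bush_s [0.6444 0.0106 0.0031] 0.63 [[287. 208.]]
bush_s [0.4502 0.0295 0.0087] 0.61 [[ 28. 197.]]
yaw -2.56 shift [ 6.000e-04 -1.000e-04  1.146e-01]
```

View pics/w6.png

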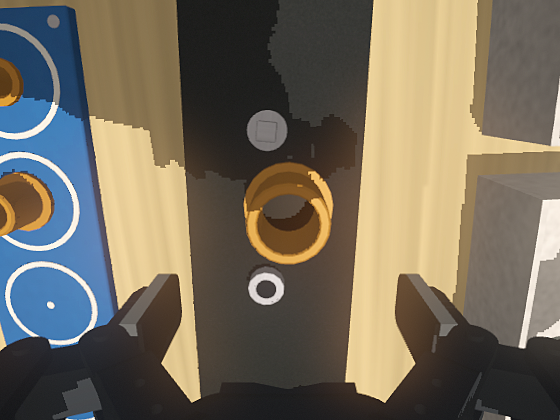

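```bash
python3 - <<'E'
from h import *
p=shot("wrist")
print(ray(p,(288,222),.052)); d(.6435,.016,.1866)
E
```

```text
[[0.6424566  0.01728524 0.052     ]]
yaw -2.5 shift [-0.0017  0.0006  0.1147]
```

Request:
move_arm(plan=[0,0,0,0,0,0.05,0.0854,0,0,0,0,0,0.09,0.0854,0,0,0,0,0,0.108,0.0854,0,0,0,0,0,0.116,0.0854,0,0,0,0,0,0.116,0.07,0,0,0,0,0,0.116,0.045,0,0,0,0,0,0.116,0.045,0,0,0,0,0,0.116,0.045,0,0,0,0,0,0.116,0.045,0,0,0,0,0,0.116,0.045], squeeze=60)

```text
clock: 15.02
position: [0.6443, 0.0179, 0.1879]
ee_rot: [0.722, 0.692, 0.002, 0.001]
ft_force: [2.0, -0.8, 6.3]
grip_width: 0.618
grasp_force: 63.0
```

```bash
python3 - <<'E'
from h import *
d(.4440,-.1430,.1946)
E
```

```text
yaw -2.46 shift [-0.1694 -0.1932 -0.0076]
```

Request:
move_arm(plan=[0,0,0,0,0,-0.01,0.045,0,0,0,0,0,-0.05,0.045,0,0,0,0,0,-0.09,0.045,0,0,0,-0.1694,-0.1932,-0.09,0.045,0,0,0,-0.1694,-0.1932,-0.09,0.045,0,0,0,-0.1694,-0.1932,-0.09,0.045,0,0,0,-0.1694,-0.1932,-0.09,0.045,0,0,0,-0.1694,-0.1932,-0.09,0.045,0,0,0,-0.1694,-0.1932,-0.07,0.045,0,0,0,-0.1694,-0.1932,-0.035,0.045,0,0,0,-0.1694,-0.1932,-0.015,0.045,0,0,0,-0.1694,-0.1932,-0.015,0.045])

```text
clock: 16.52
position: [0.4424, -0.1426, 0.1998]
ee_rot: [0.722, 0.692, -0.001, -0.001]
ft_force: [-0.3, -0.0, -4.8]
grip_width: 0.616
grasp_force: 65.6
```

```bash
python3 - <<'E'
from h import *
p=shot("wrist"); p=shot("wrist"); save(p,"w7.png"); print(manip.get_obs()["ft_force"].round(1))
d(.4440,-.1430,.1955)
E
```

```text
[ 0.5  0.4 -5.5]
yaw -2.47 shift [-0.      0.0008  0.0059]
```

View pics/w7.png

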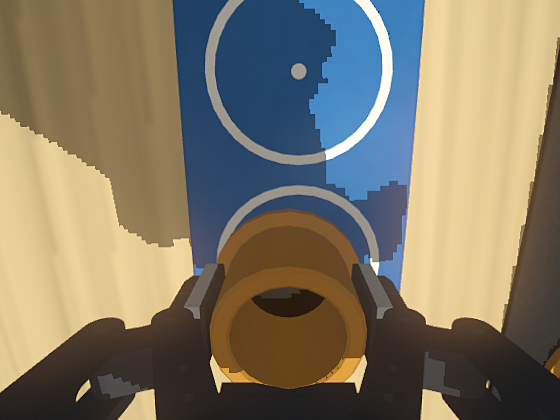

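Here bush_l sits about 8 px left of the circle's axis (flange about 290, circle about 298). I'll check that numerically.

```bash
python3 - <<'E'
from h import *
p=shot("wrist"); T=toolT(); print(T[:3,3].round(4),p["cx"])
print("spot3",ray(p,(299,71),.012), "rim l", ray(p,(289,332),.2*0+.0605+.004))
print(proj(p,[T[:3,3]*[1,1,0]+[0,0,.04]]))
r=ray(p,(299,71),.012)[0]-T[:3,3]; print("spot3 in tool",T[:3,:3].T@r)
d(.4440,-.1430,.1955)
E
```

```text
[ 0.4434 -0.1429  0.2016] 287.91036580115235
spot3 [[ 0.45042699 -0.058705    0.012     ]] rim l [[ 0.44244592 -0.14534783  0.0645    ]]
[[290.98077283 290.45754354]]
spot3 in tool [0.08441743 0.00316048 0.18965857]
yaw -2.46 shift [-0.      0.0006  0.0061]
```

Request:
move_arm(plan=[0,0,0,0,0.004,0,0.045,0,0,0,0,0.004,0.005,0.045,0,0,0,0,0.004,0.007,0.045,0,0,0,0,0.004,0.007,0.045,0,0,0,0,0.004,0.007,0.07,0,0,0,0,0.004,0.007,0.0854,0,0,0,0,0.004,0.005,0.0854,0,0,0,0,0.004,-0.05,0.0854,0,0,0,0,0.004,-0.1,0.0854,0,0,0,-0.0661,0.166,-0.1,0.0854,0,0,0,-0.0661,0.166,-0.1,0.0854,0,0,0,-0.0661,0.166,-0.1,0.0854])

```text
clock: 18.18
position: [0.6074, -0.2155, 0.3008]
ee_rot: [0.721, 0.693, 0.001, -0.0]
ft_force: [0.5, 0.0, 1.7]
grip_width: 1.002
grasp_force: 0.0
```

Request:
move_arm(plan=[0,0,0,0,0,0,0.0854])

```text
clock: 18.3
position: [0.6075, -0.2172, 0.2982]
ee_rot: [0.722, 0.692, -0.002, 0.0]
ft_force: [-0.9, 0.6, -0.2]
grip_width: 1.001
grasp_force: 0.0
```

```bash
python3 - <<'E'
from h import *
p=shot("wrist"); p=shot("wrist"); save(p,"w8.png"); 
for d_ in manip.tip_of(p,"bush_m")[:4]: x=w(p,d_["position"]);print(x.round(4),d_["conf"],proj(p,x).round())
d(.606,-.216,.1866)
E
```

```text
[ 0.6066 -0.2196  0.0048] 0.91 [[292. 207.]]
[ 0.4483 -0.1487  0.0121] 0.71 [[ 60. 121.]]
yaw -2.51 shift [0.     0.0016 0.1139]
```

View pics/w8.png

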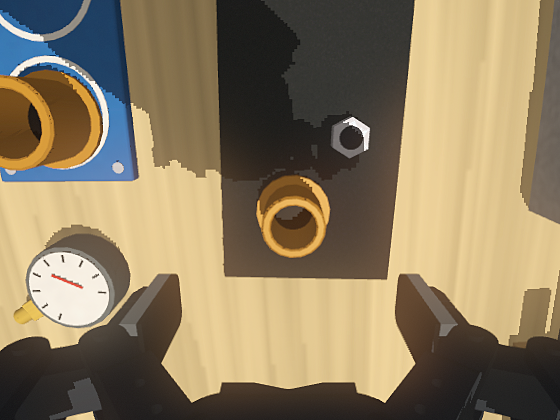

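bush_m is at (293,225), centred under the tool, and the gauge at (70,285) is clear of the fingers. I'll descend and grip.

Request:
move_arm(plan=[0,0,0,0,0.001,0.05,0.0854,0,0,0,0,0.001,0.09,0.0854,0,0,0,0,0.001,0.107,0.08,0,0,0,0,0.001,0.114,0.07,0,0,0,0,0.001,0.114,0.05,0,0,0,0,0.001,0.114,0.03,0,0,0,0,0.001,0.114,0.03,0,0,0,0,0.001,0.114,0.03,0,0,0,0,0.001,0.114,0.03,0,0,0,0,0.001,0.114,0.03], squeeze=50)

```text
clock: 19.7
position: [0.6069, -0.2161, 0.1886]
ee_rot: [0.722, 0.692, 0.001, 0.001]
ft_force: [0.6, 1.5, 7.3]
grip_width: 0.48
grasp_force: 50.7
```

```bash
python3 - <<'E'
from h import *
d(.4500,-.0585,.1946)
E
```

```text
yaw -2.46 shift [ 0.1507 -0.1635 -0.0065]
```

Request:
move_arm(plan=[0,0,0,0,0,-0.01,0.03,0,0,0,0,0,-0.05,0.03,0,0,0,0,0,-0.09,0.03,0,0,0,0.1507,-0.1635,-0.09,0.03,0,0,0,0.1507,-0.1635,-0.09,0.03,0,0,0,0.1507,-0.1635,-0.09,0.03,0,0,0,0.1507,-0.1635,-0.09,0.03,0,0,0,0.1507,-0.1635,-0.09,0.03,0,0,0,0.1507,-0.1635,-0.07,0.03,0,0,0,0.1507,-0.1635,-0.035,0.03,0,0,0,0.1507,-0.1635,-0.014,0.03,0,0,0,0.1507,-0.1635,-0.014,0.03])

```text
clock: 21.2
position: [0.4489, -0.0594, 0.2]
ee_rot: [0.723, 0.691, -0.001, -0.0]
ft_force: [0.1, -0.1, -2.9]
grip_width: 0.475
grasp_force: 51.9
```

```bash
python3 - <<'E'
from h import *
p=shot("wrist"); p=shot("wrist"); save(p,"w9.png")
d(.4500,-.0585,.1960)
E
```

```text
yaw -2.55 shift [0.0006 0.0002 0.0055]
```

View pics/w9.png

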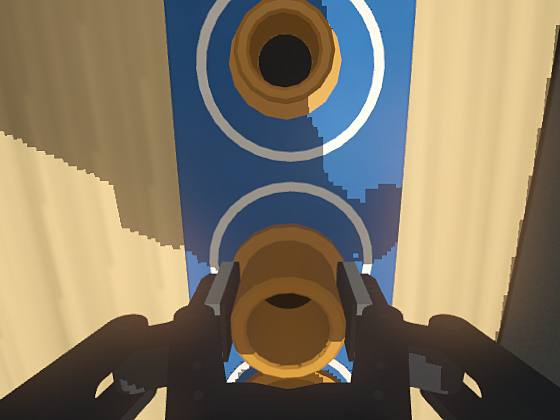

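bush_m (rim about (288,330)) is centred in circle 3, and bush_s at (286,62) is well inside circle 2. I'll set m down, release and rise for a check view.

Request:
move_arm(plan=[0,0,0,0,0.001,0.004,0.03,0,0,0,0,0.001,0.0065,0.03,0,0,0,0,0.001,0.0065,0.03,0,0,0,0,0.001,0.0065,0.06,0,0,0,0,0.001,0.0065,0.0854,0,0,0,0,0.001,0.005,0.0854,0,0,0,0,0.001,-0.05,0.0854,0,0,0,0,0.001,-0.11,0.0854,0,0,0,-0.06,0.001,-0.17,0.0854,0,0,0,-0.06,0.001,-0.2,0.0854,0,0,0,-0.06,0.001,-0.2,0.0854,0,0,0,-0.06,0.001,-0.2,0.0854])

```text
clock: 22.8
position: [0.4475, -0.1181, 0.4002]
ee_rot: [0.722, 0.692, 0.0, -0.0]
ft_force: [-0.1, 0.4, -0.6]
grip_width: 1.001
grasp_force: 0.0
```

```bash
python3 - <<'E'
from h import *
p=shot("wrist"); p=shot("wrist"); save(p,"w10.png",s=1.4)
s=shot("side"); save(s,"s10.png",(260,160,400,310),4)
for c in (p,s):
    for n in ["bush_s","bush_xs","gauge"]:
        for d_ in manip.tip_of(c,n): x=w(c,d_["position"]);print(n,x.round(3),round(d_["conf"],2))
E
```

```text
bush_s [0.452 0.032 0.01 ] 0.96
bush_s [ 0.446 -0.148  0.013] 0.73
bush_s [ 0.452 -0.065  0.013] 0.67
gauge [ 0.432 -0.267  0.001] 0.81
bush_s [ 0.449 -0.15   0.01 ] 0.95
bush_s [0.51  0.252 0.001] 0.81
bush_s [0.588 0.238 0.001] 0.8
bush_s [ 0.45  -0.06   0.012] 0.77
bush_s [0.687 0.252 0.003] 0.76
bush_s [0.45  0.029 0.011] 0.68
bush_xs [0.454 0.113 0.014] 0.58
gauge [ 0.437 -0.272 -0.   ] 0.86
```

View pics/w10.png

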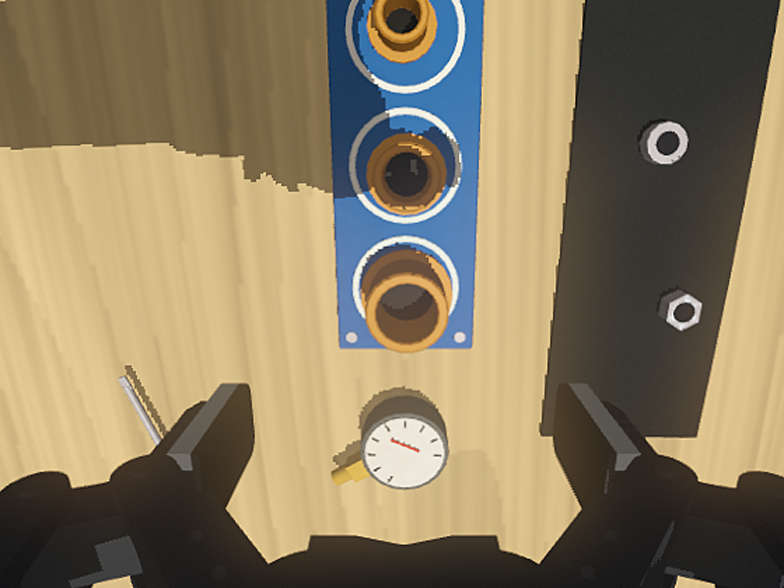

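View pics/s10.png

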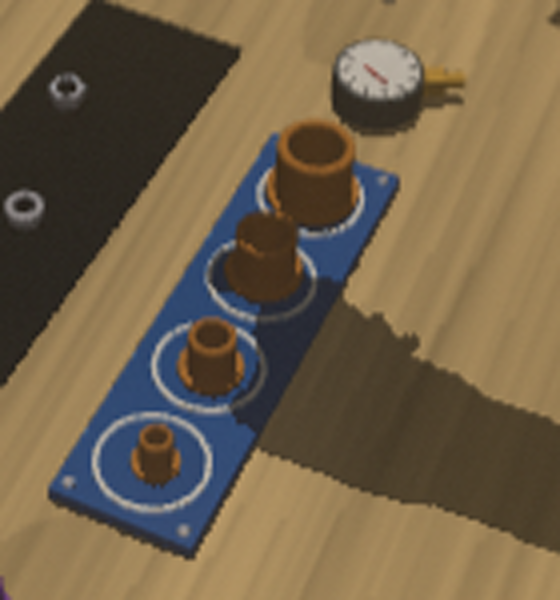

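The views show all four bushes upright in their circles, in order (crop: xs (155,455), s (212,355), m (265,255), l (315,175)). Each is within about 5 mm of centre, and the gauge is undisturbed. Handing in.

```bash
python3 -c "
from workcell import manip
print(manip.hand_in())"
```

```text
the job is handed in; nothing more can be done
None
```

The four bushes stand upright in order of size, xs on spot1 (nearest the press), then s, m and l on spot4, each about 5 mm or less off centre; the gauge was not touched, and the job was handed in at about 23 s with no verdict returned.

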